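# Right the toppled glass on the trivet stand

## Task

One of the three pink glasses has toppled and lies on its side on the marble. Pick it up and stand it upright, mouth up, in the middle of the trivet on the screw stand; nobody has measured how high that stand is screwed, so feel for its top and set the glass down gently, without dropping it or pressing it or the fingers hard onto the trivet. Let go only once it rests on the trivet, and leave the teapot, the other glasses, the tin, the spoon and the sugar bowl as they are.

Things in the scene. Friction and masses are not known exactly. Their poses are not given: they have to be found in the camera images.
- fallen_glass: the toppled straight-sided pink glass, a tumbler 58 mm in outer diameter and 100 mm long, wall 4 mm, base 14 mm thick and of a darker pink, about 0.15 to 0.3 kg; it lies on its side on the table and can roll. Origin on its axis, half way along (50 mm from the base and from the rim); its +x axis runs along the glass from the base to the mouth, so +x points straight up when it stands upright
- stand: round screw stand, fixed to the table, carrying the teal hard silicone trivet (flat disc 140 mm in diameter, 8 mm thick, level) as its top. Origin at the centre of the stand's underside, on the table top, z up; the trivet is centred straight above it. The trivet's upper face lies somewhere from 30 to 80 mm above the table; this height differs each time and is not given by this pose. The top is stiff: it does not move when pressed lightly
- teapot: white ceramic teapot, body 144 mm in diameter, 136 mm high, spout towards its -y and handle towards its +y (225 mm over both); leave it alone. Origin at the centre of its underside
- glass_b: upright pink glass, 58 mm in diameter, 100 mm high; leave it alone. Origin at the centre of its underside, z up
- glass_c: another upright pink glass of the same size; leave it alone. Origin at the centre of its underside, z up
- tin: closed stainless tin, 89 x 119 x 87 mm high, with a black press-button latch on its -x face; leave it alone. Origin at the centre of its underside
- spoon: olive wood spoon, 170 mm long, lying along its x axis across the table; leave it alone. Origin about the middle of its underside
- sugar_bowl: blue ceramic bowl, 96 mm in diameter, 55 mm high; leave it alone. Origin at the centre of its underside
Things that resemble listed ones, but are neither listed nor needed, are in the scene too. Leave any black or blue look-alike of the fallen_glass alone.

How it is judged:
By the outcome, as a careful person would: the job done as asked, in the order asked, and still so for the second after the job is handed in, with the robot touching nothing.
It also fails if it takes over 45 s, if anything falls off the work surface, if the arm or the gripper's body presses on something with over 40 N, if the wrist force passes 120 N, or if a joint passes its speed limit or range.

## Robot

A 6-joint arm with a two-finger parallel gripper is mounted at the origin on the work surface. World frame = base frame: x ahead of the robot, y to its left, z up, the work surface at z = 0. Lengths are in m, angles in rad, forces in N, time in s.
With the tool pointing down it reaches from about 0.35 to 0.975 m from the base axis. Payload 4.9 kg.
Tool frame: the origin (TCP) lies midway between the tips of the shut fingers; the grasp point (between the pads) lies 19 mm behind it; x points along the fingers, y is the direction in which the jaws open and shut, and the axes are right-handed (so a half turn about x gives the same grasp; the last joint's range is limited). The gripper opens to 85 mm and grips with 20 to 120 N. Pads are 22 mm wide; open, the fingers measure 114 mm over their backs; the gripper's body (76 mm by 85 mm) begins 54 mm behind the grasp point. The pads swing forward as they close: fully open they stand 13 mm farther back than shut.
Start: joints at [-1.434, 0.053, 1.613, -0, 1.476, -0.119], TCP at [0.158, -0.605, 0.231] pointing down, gripper open.
Joint ranges: [-3.01, 3.01], [-1.01, 2.22], [0.06, 2.58], [-1.02, 4.17], [0.09, 2.62], [-3.14, 3.14]. Speed limits (rad/s): [2.57, 2.57, 3.14, 3.14, 3.14, 3.14].

## Interface

Orientations are given as a unit quaternion [w, x, y, z].
In Python, from plant import manip gives the robot as it stands.
- The arm moves only by the tool send_rows, never from a script. Its argument "motion" is a list that holds one entry, the list of rows, each a list of 6 numbers: the shift along the world's x, y, z in cm, then the turn, a rotation vector about the world's x, y, z in rad. A call has 1 to 12 rows; each row shifts and turns the commanded pose from where the row before left it; what a row does not reach is not made up. A row lasts 1/12 s, in which the tool goes at most 41.7 mm and 7.16 degrees, less where a joint would pass 70% of its speed; a pose out of reach is approached as far as the arm can. A call with a gripper value outside its range is refused whole. "fingers" is the closure, from 0 (fully open) to 1 (shut), set as the call begins (left out, the last holds). The fingers move at their own pace and stop on an object; the grip force is fixed at half the most. Time passes only in rows, so rows that do not move let the fingers close. It gives the time, the measured TCP pose, the force and the opening at its end, in the units of the state.
- manip.state(): the state, without advancing time (a new reading comes with each control period).
- manip.grab_frame(name): name is "side" or "top"; returns the picture (420x560x3 uint8, red, green, blue); there is no depth.
- manip.calibration(name): a dict with "mtx" (3x3 intrinsics, pixels), "cam_to_world" (4x4, takes a point from camera to world coordinates). Camera axes: x right, y up, looking along -z (the intrinsics and any distortion apply to the point x, -y, -z); pixel columns grow to the right and rows downward; lengths in m; the calibration is good to about 2 mm. A picture is of the moment at which its call begins. calibration takes no time and is no camera call.
- manip.job_done(): hands the job in, once; it reports no verdict.
Trained networks look in the newest picture that a camera, given by its name, has taken for a name from the list of things; names that differ only in an ending like _2 or _b are one class to them, and where a whole thing is asked for, a point or a joint stands for the part that bears it (a point fixed in the world has none). Each returns a list of dicts, best first, with "confidence" (0 to 1); they miss things now and then, are a little off and sometimes report something else, mostly with a low value. They report only what shows in the picture. A call takes as long as a camera call. They do not tell look-alikes from the thing itself.
- manip.boxes_of(query, camera): "centre" ([x, y, z] in m, in the coordinates of the camera as it stood for that picture, good to about 4 mm: the middle of the surface that is visible of it).
- manip.trace(query, camera): "region" (420x560 bool, what is visible of it).
- manip.landmark_of(query, camera): "centre" ([x, y, z] in m, in the coordinates of the camera as it stood for that picture, good to about 4 mm: a listed point, or the origin of a listed thing).
The state is a dict: "time": time; "joint_pos": joint angles; "joint_vel": joint speeds; "joint_efforts": joint torques, N m; "tool_pos": TCP position; "tool_rot": TCP orientation; "contact_force": force on the tool from outside, world axes, zero at the start; "ft_torque": the same for the moment, N m; "gripper_width": opening from 0.0 (shut) to 1.0 (fully open).
Only numpy, scipy, OpenCV 4.12 (cv2) and the standard library are available. Lean on these libraries where they do the work, as an engineer would, in place of code of your own. Each camera call takes 0.05 s, during which the arm holds its last target.

## Working session

There is one attempt and no reset: what is moved stays moved. The work goes in short steps, Python scripts to look and compute and a tool call to move; the robot and the scene stay as the last step left them, time stands still between calls to the robot, and variables do not carry over. Pictures are saved under pics/ and viewed, and the job is handed in when it is done.

Besides the shell and the picture viewer there is one more tool, called after "Request:" as name(argument=value, ...), one argument or row to a line, values as JSON. send_rows: Moves the arm, as the interface text tells. Its arguments: {"type":"object","properties":{"motion":{"type":"array","items":{"type":"array","items":{"type":"array","items":{"type":"number"}}}},"fingers":{"type":"number"}},"required":["motion"]}

```bash
mkdir -p pics; ls
python3 - <<'E'
from plant import manip
import cv2
for n in("side","top"):
    f=manip.grab_frame(n); cv2.imwrite(f"pics/{n}0.png",f[:,:,::-1])
    c=manip.calibration(n); print(n,c)
print(manip.state())
E
```

```text
pics
side {'mtx': array([[405.71339346,   0.        , 276.09980109],
       [  0.        , 405.71339346, 207.16312464],
       [  0.        ,   0.        ,   1.        ]]), 'cam_to_world': array([[ 0.98245854,  0.09312729, -0.16156276,  0.30641386],
       [-0.18539372,  0.58119798, -0.79236234, -0.69225081],
       [ 0.02010939,  0.80841587,  0.58826814,  0.62407961],
       [ 0.        ,  0.        ,  0.        ,  1.        ]])}
top {'mtx': array([[442.50969092,   0.        , 274.09708624],
       [  0.        , 442.50969092, 206.05261141],
       [  0.        ,   0.        ,   1.        ]]), 'cam_to_world': array([[ 0.01934946,  0.99454883, -0.10246082,  0.3591876 ],
       [-0.99965559,  0.0210617 ,  0.01565562,  0.1011758 ],
       [ 0.01772827,  0.1021226 ,  0.99461384,  1.22471239],
       [ 0.        ,  0.        ,  0.        ,  1.        ]])}
{'time': 0.1, 'joint_pos': array([-1.43400092e+00,  5.33219254e-02,  1.61417639e+00,  2.01067114e-05,
        1.47598946e+00, -1.18989990e-01]), 'joint_vel': array([ 0.00051092, -0.00218133, -0.002275  , -0.00038798, -0.00133256,
        0.00049688]), 'joint_efforts': array([-1.35657894e-03, -3.94906640e+01, -3.71364570e+01, -1.79342046e-04,
        3.90363566e-03,  2.25056795e-05]), 'tool_pos': array([ 0.15806216, -0.6040952 ,  0.23015492]), 'tool_rot': array([ 0.08951669,  0.70133263,  0.09085681, -0.70133041]), 'contact_force': array([ 0.05848685, -0.00358168, -0.1189314 ]), 'ft_torque': array([-0.03607547,  0.00586635, -0.02098223]), 'gripper_width': 1.0030789573246157}
```

View pics/side0.png

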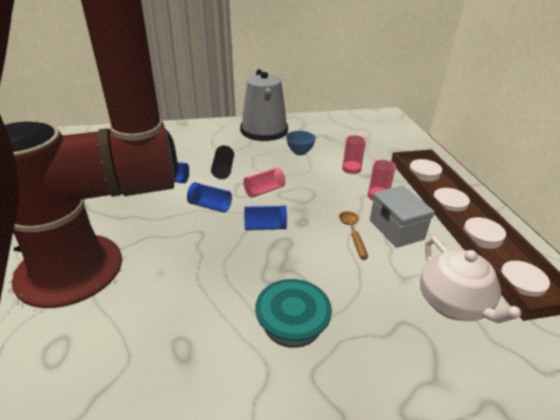

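View pics/top0.png

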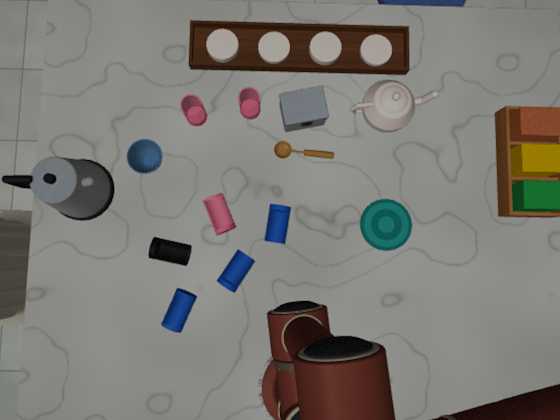

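The side view shows the pink fallen glass at (264,182), blue ones at (209,197), (266,217) and (180,173), and a black one at (223,162). In the top view the candidates are pink (219,214), blue (277,224), (236,271), (179,310) and black (170,251). The stand is at (385,224) top and (293,308) side. I choose the pink one lying down. Next: a close crop and measurements.

```bash
cat > h.py <<'E'
import numpy as np,cv2
from plant import manip
def ray(n,u,v):
    c=manip.calibration(n);K=c["mtx"];T=c["cam_to_world"]
    d=np.array([(u-K[0,2])/K[0,0],-(v-K[1,2])/K[1,1],-1.]); return T[:3,3],T[:3,:3]@d
def onz(n,u,v,z):
    o,d=ray(n,u,v); return o+d*(z-o[2])/d[2]
def c2w(n,p): 
    T=manip.calibration(n)["cam_to_world"]; return T[:3,:3]@np.array(p)+T[:3,3]
def proj(n,P):
    c=manip.calibration(n);K=c["mtx"];T=c["cam_to_world"]
    p=T[:3,:3].T@(np.array(P)-T[:3,3]); return K[0,0]*p[0]/-p[2]+K[0,2],K[1,1]*p[1]/p[2]+K[1,2]
def tri(a,b):
    (o1,d1),(o2,d2)=ray("top",*a),ray("side",*b)
    s=np.linalg.lstsq(np.c_[d1,-d2],o2-o1,rcond=None)[0]
    p,q=o1+s[0]*d1,o2+s[1]*d2; return (p+q)/2,np.linalg.norm(p-q)
E
python3 - <<'E'
from h import *
s=manip.grab_frame("side");t=manip.grab_frame("top")
a=cv2.resize(t[185:245,180:260],None,fx=5,fy=5,interpolation=2)
b=cv2.resize(s[155:215,225:305],None,fx=5,fy=5,interpolation=2)
cv2.imwrite("pics/crop1.png",np.hstack([a,b])[:,:,::-1])
def seg(n,im):
    h=cv2.cvtColor(im,cv2.COLOR_RGB2HSV)
    m=((h[...,0]>165)|(h[...,0]<4))&(h[...,1]>90)&(h[...,2]>100)
    k,l,st,ce=cv2.connectedComponentsWithStats(m.astype(np.uint8))
    for i in range(1,k):
        if st[i,4]>150:
            pts=np.argwhere(l==i)[:,::-1].astype(np.float32)
            print(n,"pink",ce[i].round(1),st[i],[np.round(x,1) for x in cv2.minAreaRect(pts)], cv2.boxPoints(cv2.minAreaRect(pts)).round(1).tolist())
    m=(h[...,0]>80)&(h[...,0]<97)&(h[...,1]>120)
    k,l,st,ce=cv2.connectedComponentsWithStats(m.astype(np.uint8))
    for i in range(1,k):
        if st[i,4]>150:
            pts=np.argwhere(l==i)[:,::-1].astype(np.float32)
            print(n,"teal",ce[i].round(1),st[i],cv2.fitEllipse(cv2.convexHull(pts.astype(np.int32))))
seg("side",s);seg("top",t)
for n in("top","side"):
  for q in("fallen_glass","stand","glass_b","teapot","tin","spoon","sugar_bowl"):
    for f in (manip.boxes_of,manip.landmark_of):
      if q not in("fallen_glass","stand") and (n=="side" or f is manip.boxes_of):continue
      print(n,q,f.__name__,[(c2w(n,d["centre"]).round(3).tolist(),round(d["confidence"],2)) for d in f(q,n)])
print(manip.state()["time"])
E
```

```text
side pink [353.3 154.1] [343 136  22  38 656] [array([353.3, 154.2]), array([18.4, 37.6]), np.float64(7.8)] [[341.70001220703125, 171.60000610351562], [346.79998779296875, 134.3000030517578], [365.0, 136.8000030517578], [359.8999938964844, 174.10000610351562]]
side pink [381.  176.1] [368 160  28  40 665] [array([381.3, 179.9]), array([21.5, 41.3]), np.float64(11.8)] [[366.6000061035156, 197.89999389648438], [375.0, 157.5], [396.1000061035156, 161.8000030517578], [387.70001220703125, 202.3000030517578]]
side pink [263.7 181.8] [244 168  41  29 773] [array([264. , 181.6]), array([20.2, 40.2]), np.float64(71.6)] [[241.8000030517578, 178.39999389648438], [279.8999938964844, 165.6999969482422], [286.29998779296875, 184.89999389648438], [248.1999969482422, 197.60000610351562]]
side teal [293.  309.5] [ 256  280   75   61 3511] ((293.021484375, 309.6122741699219), (60.00259780883789, 74.2540512084961), 96.35134887695312)
top pink [249.7 103.1] [239  87  21  32 515] [array([249. , 102.5]), array([31., 20.]), np.float64(90.0)] [[239.0, 87.0], [259.0, 87.0], [259.0, 118.0], [239.0, 118.0]]
to
[... 1203 characters left out ...]
7, -0.001], 0.88)]
top teapot call [([0.764, -0.225, 0.003], 0.57), ([0.762, 0.157, -0.002], 0.47)]
top tin call [([0.748, 0.011, -0.0], 0.88)]
top spoon call [([0.638, 0.006, -0.001], 0.79)]
top sugar_bowl call [([0.611, 0.435, -0.003], 0.72)]
side fallen_glass call [([0.357, 0.344, 0.038], 0.92), ([0.459, 0.213, 0.041], 0.88), ([0.31, 0.17, 0.038], 0.79), ([0.431, 0.05, 0.045], 0.73), ([0.243, 0.295, 0.035], 0.68)]
side fallen_glass call [([0.46, 0.231, 0.028], 0.9), ([0.359, 0.362, 0.022], 0.82), ([0.305, 0.186, 0.027], 0.78), ([0.199, 0.324, 0.028], 0.78), ([0.434, 0.071, 0.028], 0.66)]
side stand call [([0.439, -0.229, 0.042], 0.8)]
side stand call [([0.439, -0.215, -0.003], 0.79)]
0.85
```

View pics/crop1.png

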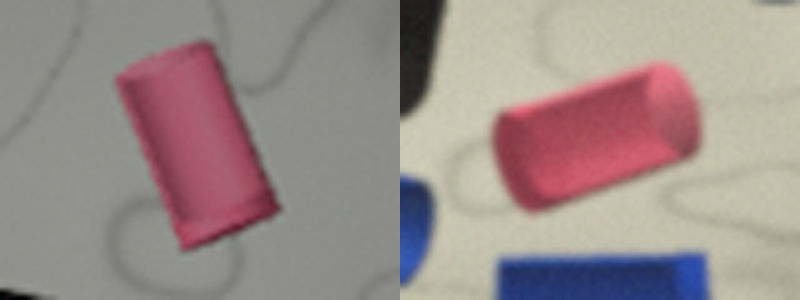

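The crop confirms the choice: the darker base end is nearest the robot (top pixel about (227,231)) and the mouth is at about (212,195). Next I compute the axis, the stand centre and a rough visual height.

Run:
```python
from h import *
from scipy.optimize import least_squares
s=manip.grab_frame("side");t=manip.grab_frame("top")
def pink(im,c):
    h=cv2.cvtColor(im,cv2.COLOR_RGB2HSV)
    m=((h[...,0]>165)|(h[...,0]<4))&(h[...,1]>90)&(h[...,2]>80)
    k,l,st,ce=cv2.connectedComponentsWithStats(m.astype(np.uint8)); return l==l[c[1],c[0]]
M={"top":pink(t,(219,214)),"side":pink(s,(264,182))}
A=np.linspace(0,2*np.pi,48)
def hull(n,x,y,az,z=.029):
    a=np.array([np.cos(az),np.sin(az),0]);b=np.array([-a[1],a[0],0])
    P=[np.array([x,y,z])+a*e+.029*(b*np.cos(q)+np.array([0,0,1])*np.sin(q)) for e in(-.05,.05) for q in A]
    uv=np.array([proj(n,p) for p in P],np.float32); return cv2.convexHull(uv)[:,0]
def iou(v):
    r=[]
    for n in M:
        im=np.zeros((1680,2240),np.uint8);cv2.fillConvexPoly(im,np.round((hull(n,*v)+.5)*4).astype(np.int32),1)
        im=cv2.resize(im.astype(np.float32),(560,420),interpolation=cv2.INTER_AREA)
        r.append(np.abs(im-M[n]).sum()/M[n].sum())
    return sum(r)
from scipy.optimize import minimize
r=minimize(iou,[.457,.232,.4],method="Nelder-Mead",options=dict(initial_simplex=[[.457,.232,.4],[.465,.232,.4],[.457,.24,.4],[.457,.232,.5]]))
print("glass",r.x,np.degrees(r.x[2]),r.fun)
# stand
def teal(im):
    h=cv2.cvtColor(im,cv2.COLOR_RGB2HSV);m=(h[...,0]>80)&(h[...,0]<97)&(h[...,1]>120);
    k,l,st,ce=cv2.connectedComponentsWithStats(m.astype(np.uint8)); return l==1+np.argmax(st[1:,4])
T={"top":teal(t),"side":teal(s)}
def f(v):
    r=0
    for n in T:
        uv=np.array([proj(n,[v[0]+.07*np.cos(q),v[1]+.07*np.sin(q),v[2]-dz]) for q in A for dz in(0,.008)],np.float32)
        im=np.zeros((1680,2240),np.uint8);cv2.fillConvexPoly(im,np.round((cv2.convexHull(uv)[:,0]+.5)*4).astype(np.int32),1)
        im=cv2.resize(im.astype(np.float32),(560,420),interpolation=cv2.INTER_AREA)
        r+=np.abs(im-T[n]).sum()/T[n].sum()
    return r
r=minimize(f,[.44,-.217,.05],method="Nelder-Mead",options=dict(initial_simplex=[[.44,-.217,.05],[.45,-.217,.05],[.44,-.207,.05],[.44,-.217,.06]]))
print("stand",r.x,r.fun)
```

```text
Traceback (most recent call last):
  File "h.py", line 11, in proj
    c=manip.calibration(n);K=c["mtx"];T=c["cam_to_world"]
ValueError: time passes only in moves, steps and waits
```

Request:
send_rows(
  motion=[
    [[0, 4, 4, 0, 0, 0], [0, 4, 4, 0, 0, 0], [2, 3, 2, 0, 0, 0]],
  ],
  fingers=0,
)

```text
time: 1.2
tool_pos: [0.1764, -0.5156, 0.312]
tool_rot: [-0.089, -0.701, -0.089, 0.702]
contact_force: [0.9, -0.6, 1.5]
gripper_width: 1.001
```

Run:
```python
from h import *
s=manip.state();print(s["time"],s["joint_pos"],s["tool_pos"],s["tool_rot"])
```

```text
1.2 [-1.37717077e+00 -1.74593815e-01  1.69758393e+00 -1.22889639e-03
  1.61780550e+00 -5.86596081e-02] [ 0.17636899 -0.51562908  0.31197306] [-0.08924988 -0.70107691 -0.08862905  0.70190492]
```

```bash
python3 - <<'E'
s=open('h.py').read()
s=s.replace("from plant import manip\n","from plant import manip\nCAL={n:manip.calibration(n) for n in('side','top')}\n").replace("c=manip.calibration(n)","c=CAL[n]").replace('manip.calibration(n)["cam','CAL[n]["cam')
open('h.py','w').write(s)
E
cat > fit.py <<'E'
from h import *
from scipy.optimize import minimize
A=np.linspace(0,2*np.pi,48)
rd=lambda n:cv2.imread(f"pics/{n}0.png")[:,:,::-1]
s,t=rd("side"),rd("top")
def comp(m,c): l=cv2.connectedComponents(m.astype(np.uint8))[1]; return l==l[c[1],c[0]]
def hsv(im): return cv2.cvtColor(np.ascontiguousarray(im),cv2.COLOR_RGB2HSV)
def pink(im,c):
    h=hsv(im); return comp(((h[...,0]>165)|(h[...,0]<4))&(h[...,1]>90)&(h[...,2]>80),c)
def teal(im,c):
    h=hsv(im); return comp((h[...,0]>80)&(h[...,0]<97)&(h[...,1]>120),c)
def err(pts,M):
    r=0
    for n in M:
        uv=np.array([proj(n,p) for p in pts],np.float32)
        im=np.zeros((1680,2240),np.uint8);cv2.fillConvexPoly(im,np.round((cv2.convexHull(uv)[:,0]+.5)*4).astype(np.int32),1)
        im=cv2.resize(im.astype(np.float32),(560,420),interpolation=cv2.INTER_AREA)
        r+=np.abs(im-M[n]).sum()/M[n].sum()
    return r
def cyl(v):
    x,y,az=v;a=np.array([np.cos(az),np.sin(az),0]);b=np.array([-a[1],a[0],0])
    return [np.array([x,y,.029])+a*e+.029*(b*np.cos(q)+np.array([0,0,1])*np.sin(q)) for e in(-.05,.05) for q in A]
def disc(v): return [[v[0]+.07*np.cos(q),v[1]+.07*np.sin(q),v[2]-d] for q in A for d in(0,.008)]
def run(f,M,x0,d):
    r=minimize(lambda v:err(f(v),M),x0,method="Nelder-Mead",options=dict(initial_simplex=[x0]+[np.array(x0)+np.eye(3)[i]*d[i] for i in range(3)],xatol=2e-4,fatol=1e-4)); print(r.x.round(4),round(r.fun,3))
if __name__=="__main__":
    run(cyl,{"top":pink(t,(219,214)),"side":pink(s,(264,182))},[.457,.232,.4],[.008,.008,.1])
    run(disc,{"top":teal(t,(385,215)),"side":teal(s,(293,300))},[.44,-.217,.05],[.01,.01,.01])
E
python3 fit.py
```

```text
[0.4587 0.2311 0.4245] 0.22
[ 0.439  -0.2166  0.0411] 0.172
```

```bash
cat > kin.py <<'E'
import numpy as np
from scipy.spatial.transform import Rotation as R
def Rt(q): return R.from_quat([q[1],q[2],q[3],q[0]])
s1=([-1.434,.05332,1.61418,0,1.47599,-.11899],[.15806,-.6041,.23015],[.08951669,.70133263,.09085681,-.70133041])
s2=([-1.37717,-.174594,1.697584,-.001229,1.617805,-.05866],[.17637,-.51563,.31197],[-.08924988,-.70107691,-.08862905,.70190492])
def wr(j): return R.from_euler('ZYYZYZ',[0]*6) if 0 else R.from_euler('z',j[0])*R.from_euler('y',j[1]+j[2])*R.from_euler('z',j[3])*R.from_euler('y',j[4])*R.from_euler('z',j[5])
if __name__=="__main__":
    for j,p,q in(s1,s2):
        m=Rt(q).as_matrix(); print(m.round(3)); print("y yaw",np.arctan2(m[1,1],m[0,1]))
        print((wr(j).inv()*Rt(q)).as_matrix().round(3))
    E=wr(s1[0]).inv()*Rt(s1[2])
    # grasp orientations
    az=.4245
    for flip in(0,np.pi):
        yy=az+np.pi/2+flip
        x=np.array([0,0,-1]);y=np.array([np.cos(yy),np.sin(yy),0]);z=np.cross(x,y)
        G=R.from_matrix(np.c_[x,y,z])
        j1=np.arctan2(.2311,.4587)-.15
        W=R.from_euler('z',j1).inv()*G*E.inv()
        print("flip",flip,"yaw",yy,"grasp j6 (j4=0):",np.array((W).as_euler('ZYZ')))
        for ta in(0.35,.6,.9,1.12,1.3):
            # glass axis (tool frame -> -z or z) now: rotate about vertical by ta-az then pitch so that down->t
            F=R.from_euler('z',ta-az)*G
            t=np.array([np.cos(ta),np.sin(ta),0]); ax=np.cross([0,0,-1],t)
            F=R.from_rotvec(ax*np.pi/2)*F
            jj=np.arctan2(-.2166-.25*np.sin(ta),.439-.25*np.cos(ta))-.15
            for b in(1.9,2.3):
                w=(R.from_euler('y',b).inv()*R.from_euler('z',jj).inv()*F*E.inv())
                print("  ta",ta,"beta",b,"j4,5,6",w.as_euler('ZYZ').round(2), "xdir",F.as_matrix()[:,0].round(2))
E
python3 kin.py
```

```text
[[-0.     0.253 -0.967]
 [ 0.002 -0.967 -0.253]
 [-1.    -0.002 -0.   ]]
y yaw -1.3150126238031294
[[-0. -1.  0.]
 [ 0. -0. -1.]
 [ 1. -0.  0.]]
[[-0.001  0.25  -0.968]
 [-0.001 -0.968 -0.25 ]
 [-1.     0.001  0.001]]
y yaw -1.3185689403673555
[[ 0. -1.  0.]
 [ 0. -0. -1.]
 [ 1.  0.  0.]]
flip 0 yaw 1.9952963267948967 grasp j6 (j4=0): [-0.12230409  3.14157251 -1.8009082 ]
  ta 0.35 beta 1.9 j4,5,6 [1.6  1.48 2.81] xdir [ 0.94  0.34 -0.  ]
  ta 0.35 beta 2.3 j4,5,6 [1.63 1.5  2.41] xdir [ 0.94  0.34 -0.  ]
  ta 0.6 beta 1.9 j4,5,6 [1.51 1.73 2.81] xdir [ 0.83  0.56 -0.  ]
  ta 0.6 beta 2.3 j4,5,6 [1.45 1.7  2.4 ] xdir [ 0.83  0.56 -0.  ]
  ta 0.9 beta 1.9 j4,5,6 [1.42 1.99 2.78] xdir [ 0.62  0.78 -0.  ]
  ta 0.9 beta 2.3 j4,5,6 [1.26 1.9  2.36] xdir [ 0.62  0.78 -0.  ]
  ta 1.12 beta 1.9 j4,5,6 [1.34 2.16 2.74] xdir [ 0.44  0.9  -0.  ]
  ta 1.12 beta 2.3 j4,5,6 [1.12 2.02 2.31] xdir [ 0.44  0.9  -0.  ]
  ta 1.3 beta 1.9 j4,5,6 [1.27 2.29 2.7 ] xdir [ 0.27  0.96 -0.  ]
  ta 1.3 beta 2.3 j4,5,6 [1.   2.11 2.25] xdir [ 0.27  0.96 -0.  ]
flip 3.141592653589793 yaw 5.13688898038469 grasp j6 (j4=0): [ 3.01928856  3.14157251 -1.8009082 ]
  ta 0.35 beta 1.9 j4,5,6 [ 1.6   1.48 -0.33] xdir [ 0.94  0.34 -0.  ]
  ta 0.35 beta 2.3 j4,5,6 [ 1.63  1.5  -0.73] xdir [ 0.94  0.34 -0.  ]
  ta 0.6 beta 1.9 j4,5,6 [ 1.51  1.73 -0.33] xdir [ 0.83  0.56 -0.  ]
  ta 0.6 beta 2.3 j4,5,6 [ 1.45  1.7  -0.74] xdir [ 0.83  0.56 -0.  ]
  ta 0.9 beta 1.9 j4,5,6 [ 1.42  1.99 -0.36] xdir [ 0.62  0.78 -0.  ]
  ta 0.9 beta 2.3 j4,5,6 [ 1.26  1.9  -0.78] xdir [ 0.62  0.78 -0.  ]
  ta 1.12 beta 1.9 j4,5,6 [ 1.34  2.16 -0.4 ] xdir [ 0.44  0.9  -0.  ]
  ta 1.12 beta 2.3 j4,5,6 [ 1.12  2.02 -0.83] xdir [ 0.44  0.9  -0.  ]
  ta 1.3 beta 1.9 j4,5,6 [ 1.27  2.29 -0.44] xdir [ 0.27  0.96 -0.  ]
  ta 1.3 beta 2.3 j4,5,6 [ 1.    2.11 -0.89] xdir [ 0.27  0.96 -0.  ]
```

Request:
send_rows(
  motion=[
    [[2, 2.6, -0.2, 0, 0, 0.015], [2, 2.6, -0.2, 0, 0, 0.015], [2, 2.6, -0.2, 0, 0, 0.015], [2, 2.6, -0.2, 0, 0, 0.015], [2, 2.6, -0.2, 0, 0, 0.015], [2, 2.6, -0.2, 0, 0, 0.015], [2, 2.6, -0.2, 0, 0, 0.015], [2, 2.6, -0.2, 0, 0, 0.015], [2, 2.6, -0.2, 0, 0, 0.015], [2, 2.6, -0.2, 0, 0, 0.015], [2, 2.6, -0.2, 0, 0, 0.015], [2, 2.6, -0.2, 0, 0, 0]],
  ],
)

```text
time: 2.2
tool_pos: [0.4189, -0.2022, 0.2864]
tool_rot: [0.148, 0.692, 0.148, -0.691]
contact_force: [0.1, -0.6, -0.5]
gripper_width: 1.004
```

```bash
cat > st.py <<'E'
from h import *
from kin import Rt
s=manip.state();m=Rt(s["tool_rot"]).as_matrix()
print(round(s["time"],2),"q",s["joint_pos"].round(3),"p",s["tool_pos"].round(4),"x",m[:,0].round(4),"y",m[:,1].round(4),"yyaw",round(np.arctan2(m[1,1],m[0,1]),4),"F",s["contact_force"].round(2),"M",s["ft_torque"].round(2),"w",round(s["gripper_width"],3))
E
python3 st.py
```

```text
2.2 q [-0.61  -0.371  1.899  0.     1.613  0.54 ] p [ 0.4189 -0.2022  0.2864] x [ 8.e-04 -5.e-04 -1.e+00] y [ 4.089e-01 -9.126e-01  8.000e-04] yyaw -1.1496 F [ 0.13 -0.6  -0.52] M [-0.01  0.    0.  ] w 1.004
```

Request:
send_rows(
  motion=[
    [[0.42, 3.6, -0.3, 0, 0, 0.003], [0.42, 3.6, -0.3, 0, 0, 0], [0.42, 3.6, -0.3, 0, 0, 0], [0.42, 3.6, -0.3, 0, 0, 0], [0.42, 3.6, -0.3, 0, 0, 0], [0.42, 3.6, -0.3, 0, 0, 0], [0.42, 3.6, -0.3, 0, 0, 0], [0.42, 3.6, -0.3, 0, 0, 0], [0.42, 3.6, -0.3, 0, 0, 0], [0.42, 3.6, -0.3, 0, 0, 0], [0.42, 3.6, -0.3, 0, 0, 0], [0.42, 3.6, -0.3, 0, 0, 0]],
  ],
)

```text
time: 3.2
tool_pos: [0.4684, 0.2303, 0.2503]
tool_rot: [0.149, 0.692, 0.149, -0.691]
contact_force: [0.9, -0.4, 0.1]
gripper_width: 1.003
```

```bash
python3 st.py
```

```text
3.2 q [ 0.314 -0.208  1.828 -0.     1.521  1.461] p [0.4684 0.2303 0.2503] x [ 8.e-04  1.e-04 -1.e+00] y [ 4.116e-01 -9.114e-01  2.000e-04] yyaw -1.1466 F [ 0.93 -0.38  0.06] M [ 0.02 -0.02  0.07] w 1.003
```

Request:
send_rows(
  motion=[
    [[0.1, 0.5, -3, 0, 0, 0], [0, 0, -3, 0, 0, 0], [0, 0, -3, 0, 0, 0], [0, 0, -3, 0, 0, 0], [0, 0, -3, 0, 0, 0], [0, 0, -2, 0, 0, 0], [0, 0, 0, 0, 0, 0], [0, 0, 0, 0, 0, 0]],
  ],
)

```text
time: 3.87
tool_pos: [0.4687, 0.233, 0.0793]
tool_rot: [-0.149, -0.69, -0.149, 0.692]
contact_force: [-0.4, 0.5, 0.3]
gripper_width: 1.001
```

```bash
python3 st.py
python3 - <<'E'
from h import *
s=manip.grab_frame("side");t=manip.grab_frame("top")
a=cv2.resize(t[165:265,170:290],None,fx=3.3,fy=3.3,interpolation=2)
b=cv2.resize(s[115:215,205:325],None,fx=3.3,fy=3.3,interpolation=2)
cv2.imwrite("pics/crop2.png",np.hstack([a,b])[:,:,::-1])
E
```

```text
3.87 q [ 0.319 -0.042  1.974 -0.     1.212  1.466] p [0.4687 0.233  0.0793] x [-2.5e-03 -8.0e-04 -1.0e+00] y [ 4.112e-01 -9.115e-01 -3.000e-04] yyaw -1.147 F [-0.37  0.45  0.28] M [-0.04 -0.01 -0.  ] w 1.001
```

View pics/crop2.png

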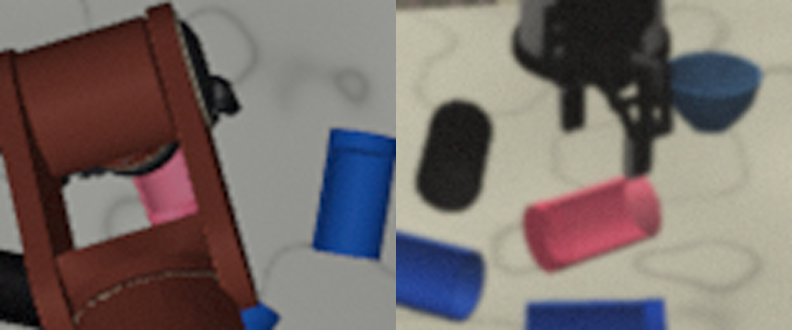

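The glass has not moved and the open fingers straddle its mouth half. I descend and then close.

Request:
send_rows(
  motion=[
    [[0.1, 0.3, -1.5, 0, 0, 0], [0, 0, -1.5, 0, 0, 0], [0, 0, -1.5, 0, 0, 0], [0, 0, -1, 0, 0, 0], [0, 0, -1, 0, 0, 0], [0, 0, -0.5, 0, 0, 0], [0, 0, 0, 0, 0, 0], [0, 0, 0, 0, 0, 0]],
  ],
)

```text
time: 4.63
tool_pos: [0.4709, 0.2364, 0.0107]
tool_rot: [0.149, 0.692, 0.149, -0.691]
contact_force: [0.5, -0.6, 1.1]
gripper_width: 1.001
```

```bash
python3 st.py
```

```text
4.63 q [0.324 0.07  1.995 0.    1.077 1.471] p [0.4709 0.2364 0.0107] x [ 6.e-04  2.e-04 -1.e+00] y [ 4.113e-01 -9.115e-01  1.000e-04] yyaw -1.147 F [ 0.5  -0.64  1.07] M [-0.04  0.03  0.03] w 1.001
```

Request:
send_rows(
  motion=[
    [[0, 0, -0.2, 0, 0, 0], [0, 0, 0, 0, 0, 0], [0, 0, 0, 0, 0, 0], [0, 0, 0, 0, 0, 0], [0, 0, 0, 0, 0, 0], [0, 0, 0, 0, 0, 0], [0, 0, 0, 0, 0, 0], [0, 0, 0, 0, 0, 0]],
  ],
  fingers=1,
)

```text
time: 5.3
tool_pos: [0.4714, 0.2366, 0.0093]
tool_rot: [0.149, 0.692, 0.149, -0.691]
contact_force: [-1.6, -0.6, 6.4]
gripper_width: 0.672
```

```bash
python3 st.py
```

```text
5.3 q [0.324 0.072 1.994 0.    1.073 1.471] p [0.4714 0.2366 0.0093] x [ 1.6e-03  6.0e-04 -1.0e+00] y [ 4.112e-01 -9.115e-01  1.000e-04] yyaw -1.147 F [-1.61 -0.58  6.42] M [-0.04  0.19 -0.05] w 0.672
```

Request:
send_rows(
  motion=[
    [[0, 0, 0.3, 0, 0, 0], [0, 0, 0.7, 0, 0, 0], [0, 0, 1.5, 0, 0, 0], [0, 0, 2.5, 0, 0, 0], [0, 0, 3, 0, 0, 0], [0, 0, 3, 0, 0, 0], [0, 0, 3, 0, 0, 0], [0, 0, 3, 0, 0, 0], [0, 0, 3, 0, 0, 0], [0, 0, 3, 0, 0, 0], [0, 0, 0, 0, 0, 0], [0, 0, 0, 0, 0, 0]],
  ],
)

```text
time: 6.3
tool_pos: [0.4714, 0.2366, 0.2405]
tool_rot: [0.149, 0.693, 0.149, -0.69]
contact_force: [-1.0, -0.2, -1.6]
gripper_width: 0.672
```

```bash
python3 st.py
python3 - <<'E'
from h import *
s=manip.grab_frame("side");cv2.imwrite("pics/s3.png",s[:,:,::-1])
E
```

```text
6.3 q [ 0.324 -0.191  1.83  -0.     1.499  1.471] p [0.4714 0.2366 0.2405] x [ 0.0042  0.0014 -1.    ] y [ 4.112e-01 -9.115e-01  5.000e-04] yyaw -1.147 F [-0.98 -0.21 -1.55] M [-0.05 -0.04 -0.04] w 0.672
```

View pics/s3.png

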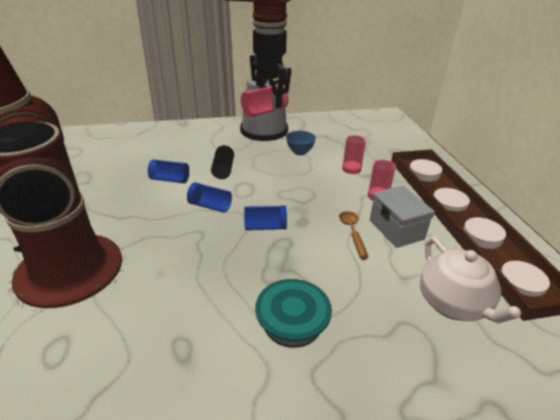

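The glass is held level at side pixel (265,100) and nothing else has moved. Next I carry it over the stand with a yaw of +0.5.

Request:
send_rows(
  motion=[
    [[-0.17, -3.65, 0.1, 0, 0, 0.042], [-0.17, -3.65, 0.1, 0, 0, 0.042], [-0.17, -3.65, 0.1, 0, 0, 0.042], [-0.17, -3.65, 0.1, 0, 0, 0.042], [-0.17, -3.65, 0.1, 0, 0, 0.042], [-0.17, -3.65, 0.1, 0, 0, 0.042], [-0.17, -3.65, 0.1, 0, 0, 0.042], [-0.17, -3.65, 0.1, 0, 0, 0.042], [-0.17, -3.65, 0.1, 0, 0, 0.042], [-0.17, -3.65, 0.1, 0, 0, 0.042], [-0.17, -3.65, 0.1, 0, 0, 0.042], [-0.17, -3.65, 0.1, 0, 0, 0.038]],
  ],
)

```text
time: 7.35
tool_pos: [0.4485, -0.2027, 0.2471]
tool_rot: [-0.314, -0.632, -0.317, 0.634]
contact_force: [0.0, 0.5, -2.1]
gripper_width: 0.667
```

Request:
send_rows(
  motion=[
    [[0, 0, 0, 0.048, -0.036, 0], [0, 0, 0, 0.08, -0.06, 0], [0, 0, 0, 0.08, -0.06, 0], [0, 0, 0, 0.08, -0.06, 0], [0, 0, 0, 0, 0, 0]],
  ],
)

```text
time: 7.77
tool_pos: [0.4476, -0.2025, 0.2458]
tool_rot: [0.249, 0.736, 0.367, -0.511]
contact_force: [-1.2, 0.1, -1.4]
gripper_width: 0.668
```

```bash
python3 st.py
```

```text
7.77 q [-0.783 -0.301  1.941  0.358  1.56  -0.144] p [ 0.4476 -0.2025  0.2458] x [ 0.2082  0.2865 -0.9352] y [ 0.7952 -0.6062 -0.0087] yyaw -0.6513 F [-1.16  0.1  -1.42] M [-0.16  0.17 -0.02] w 0.668
```

Request:
send_rows(
  motion=[
    [[0, 0, 0, 0.08, -0.06, 0], [0, 0, 0, 0.08, -0.06, 0], [0, 0, 0, 0.08, -0.06, 0], [0, 0, 0, 0.08, -0.06, 0], [0, 0, 0, 0.08, -0.06, 0], [0, 0, 0, 0.08, -0.06, 0], [0, 0, 0, 0.08, -0.06, 0], [0, 0, 0, 0.08, -0.06, 0], [0, 0, 0, 0.08, -0.06, 0], [0, 0, 0, 0, 0, 0], [0, 0, 0, 0, 0, 0]],
  ],
)

```text
time: 8.68
tool_pos: [0.4497, -0.2006, 0.2476]
tool_rot: [0.065, 0.883, 0.442, -0.141]
contact_force: [0.2, 0.1, -1.1]
gripper_width: 0.669
```

```bash
python3 st.py
```

```text
8.68 q [-1.106 -0.05   2.03   1.083  1.843 -0.542] p [ 0.4497 -0.2006  0.2476] x [ 0.5689  0.7629 -0.3071] y [ 0.7997 -0.6003 -0.0098] yyaw -0.6439 F [ 0.25  0.05 -1.09] M [-0.52  0.36  0.07] w 0.669
```

Request:
send_rows(
  motion=[
    [[0, 0, 0, 0.083, -0.0625, 0], [0, 0, 0, 0.083, -0.0625, 0], [0, 0, 0, 0.083, -0.0625, 0], [0, 0, 0, 0, 0, 0], [0, 0, 0, 0, 0, 0], [0, 0, 0, 0, 0, 0]],
  ],
)

```text
time: 9.18
tool_pos: [0.4507, -0.2017, 0.2512]
tool_rot: [0.0, 0.894, 0.448, -0.002]
contact_force: [-0.6, 0.3, -1.9]
gripper_width: 0.673
```

```bash
python3 st.py
python3 - <<'E'
from h import *
from kin import *
s=manip.state();m=Rt(s["tool_rot"]).as_matrix()
x=m[:,0];x2=np.array([x[0],x[1],0]);x2/=np.linalg.norm(x2)
y2=np.cross([0,0,-1.],x2); y2*=np.sign(y2@m[:,1]); z2=np.cross(x2,y2)
print("corr rotvec",R.from_matrix(np.c_[x2,y2,z2]@m.T).as_rotvec(), "z axis",m[:,2])
a=manip.grab_frame("side");cv2.imwrite("pics/s4.png",a[:,:,::-1])
b=manip.grab_frame("top");cv2.imwrite("pics/t4.png",b[:,:,::-1])
cv2.imwrite("pics/c4.png",np.hstack([cv2.resize(a[180:350,210:410],(400,340)),cv2.resize(b[130:300,280:480],(400,340))])[:,:,::-1])
E
```

```text
9.18 q [-1.129  0.104  2.038  1.289  1.974 -0.628] p [ 0.4507 -0.2017  0.2512] x [ 0.5989  0.8008 -0.0032] y [ 0.8008 -0.5989 -0.0009] yyaw -0.6421 F [-0.62  0.35 -1.93] M [-0.57  0.36 -0.05] w 0.673
corr rotvec [ 2.03068286e-03 -2.66455758e-03  1.47828663e-06] z axis [-0.00266455 -0.00203068 -0.99999439]
```

View pics/c4.png

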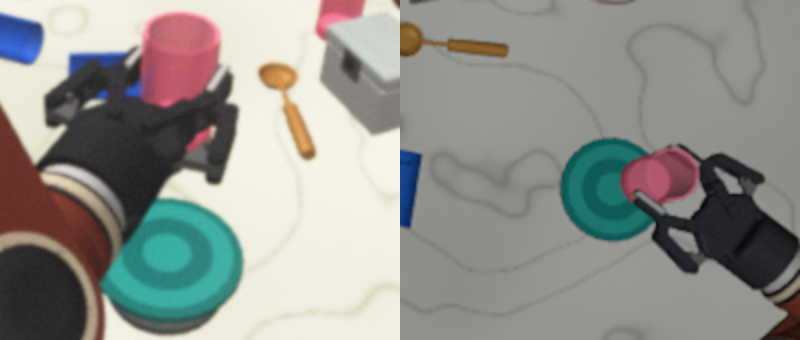

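View pics/s4.png

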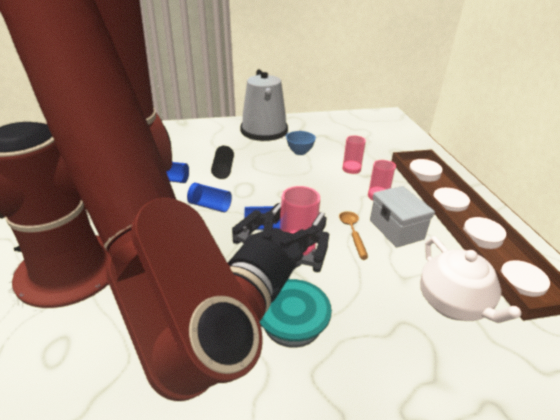

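Run:
```python
from h import *
c=np.array([.4389,-.2175]);zb=.2512-.0638
out=[]
for n,f,(r0,c0) in(("side","pics/s4.png",(150,230)),("top","pics/t4.png",(160,350))):
    im=cv2.imread(f)
    K=5; im=cv2.resize(im[r0:r0+110,c0:c0+80 if 0 else c0+80],None,fx=K,fy=K,interpolation=2)
    for z in(zb,zb+.1):
        uv=np.array([proj(n,[c[0]+.029*np.cos(q),c[1]+.029*np.sin(q),z]) for q in np.linspace(0,6.283,60)])
        cv2.polylines(im,[np.round((uv-[c0,r0]+.5)*K).astype(int).reshape(-1,1,2)],False,(0,255,255),1)
    out.append(im)
cv2.imwrite("pics/o4.png",np.hstack(out))
```

```text
(no output)
```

View pics/o4.png

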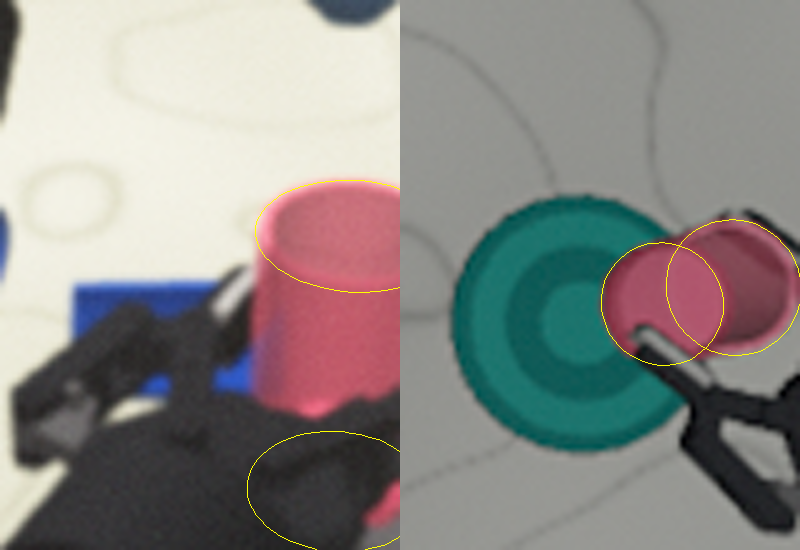

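The predicted cylinder matches the rim and base in both views (rim in the side view at about (300,197)), and the tool is level. I descend fast to 2 cm above the visual estimate, then slow down.

Request:
send_rows(
  motion=[
    [[0, 0.1, -1, 0.002, -0.0027, 0], [0, 0, -2, 0, 0, 0], [0, 0, -2, 0, 0, 0], [0, 0, -2, 0, 0, 0], [0, 0, -2, 0, 0, 0], [0, 0, -1.5, 0, 0, 0], [0, 0, -1, 0, 0, 0], [0, 0, -0.5, 0, 0, 0], [0, 0, 0, 0, 0, 0], [0, 0, 0, 0, 0, 0], [0, 0, 0, 0, 0, 0], [0, 0, 0, 0, 0, 0]],
  ],
)

```text
time: 10.28
tool_pos: [0.4504, -0.2012, 0.131]
tool_rot: [-0.001, 0.894, 0.447, 0.001]
contact_force: [-0.0, -0.6, -1.2]
gripper_width: 0.669
```

```bash
python3 st.py
python3 - <<'E'
from h import *
a=manip.grab_frame("side");cv2.imwrite("pics/s5.png",a[:,:,::-1])
E
```

```text
10.28 q [-1.13   0.364  2.013  1.209  1.903 -0.867] p [ 0.4504 -0.2012  0.131 ] x [0.6    0.8    0.0032] y [ 0.8 -0.6 -0. ] yyaw -0.6435 F [-0.04 -0.59 -1.22] M [-0.56  0.42  0.08] w 0.669
```

View pics/s5.png

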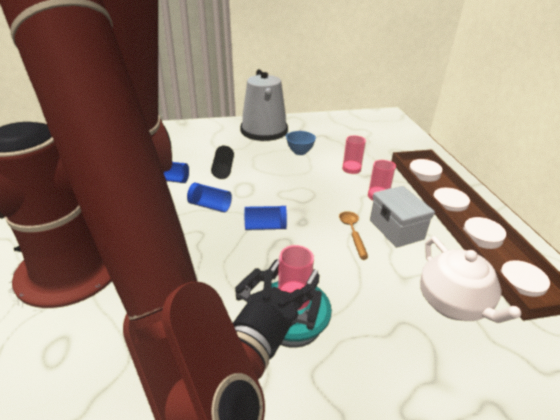

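Request:
send_rows(
  motion=[
    [[0, 0, -0.2, 0, 0, 0], [0, 0, -0.2, 0, 0, 0], [0, 0, -0.2, 0, 0, 0], [0, 0, -0.2, 0, 0, 0], [0, 0, -0.1, 0, 0, 0], [0, 0, -0.1, 0, 0, 0], [0, 0, 0, 0, 0, 0], [0, 0, 0, 0, 0, 0]],
  ],
)

```text
time: 11.0
tool_pos: [0.4501, -0.2007, 0.1202]
tool_rot: [-0.002, 0.894, 0.447, 0.001]
contact_force: [0.5, -0.0, -1.4]
gripper_width: 0.673
```

```bash
python3 st.py
```

```text
11.0 q [-1.13   0.389  2.009  1.203  1.896 -0.885] p [ 0.4501 -0.2007  0.1202] x [0.6001 0.7999 0.0043] y [ 0.7999 -0.6001 -0.0021] yyaw -0.6436 F [ 0.49 -0.03 -1.42] M [-0.55  0.43  0.02] w 0.673
```

Request:
send_rows(
  motion=[
    [[0, 0, -0.1, 0, 0, 0], [0, 0, -0.1, 0, 0, 0], [0, 0, -0.1, 0, 0, 0], [0, 0, -0.1, 0, 0, 0], [0, 0, 0, 0, 0, 0]],
  ],
)

```text
time: 11.42
tool_pos: [0.4501, -0.2006, 0.116]
tool_rot: [-0.002, 0.894, 0.447, 0.001]
contact_force: [0.3, 0.6, 0.1]
gripper_width: 0.668
```

Request:
send_rows(
  motion=[
    [[0, 0, -0.1, 0, 0, 0], [0, 0, -0.1, 0, 0, 0], [0, 0, -0.1, 0, 0, 0], [0, 0, 0, 0, 0, 0]],
  ],
)

```text
time: 11.75
tool_pos: [0.4501, -0.2007, 0.113]
tool_rot: [-0.002, 0.894, 0.447, 0.001]
contact_force: [-1.0, 0.2, -2.2]
gripper_width: 0.667
```

```bash
python3 st.py
```

```text
11.75 q [-1.13   0.406  2.005  1.199  1.891 -0.897] p [ 0.4501 -0.2007  0.113 ] x [0.6001 0.7999 0.0042] y [ 0.7999 -0.6001 -0.0023] yyaw -0.6436 F [-1.01  0.21 -2.24] M [-0.57  0.41  0.03] w 0.667
```

Request:
send_rows(
  motion=[
    [[0, 0, -0.1, 0, 0, 0], [0, 0, -0.1, 0, 0, 0], [0, 0, 0, 0, 0, 0]],
  ],
)

```text
time: 12.0
tool_pos: [0.4501, -0.2006, 0.111]
tool_rot: [-0.002, 0.894, 0.447, 0.001]
contact_force: [-0.0, 0.4, -2.9]
gripper_width: 0.667
```

```bash
python3 st.py
```

```text
12.0 q [-1.13   0.41   2.004  1.198  1.89  -0.901] p [ 0.4501 -0.2006  0.111 ] x [0.6    0.8    0.0041] y [ 0.8    -0.6    -0.0022] yyaw -0.6435 F [-0.04  0.35 -2.93] M [-0.58  0.41 -0.01] w 0.667
```

Request:
send_rows(
  motion=[
    [[0, 0, -0.1, 0, 0, 0], [0, 0, -0.1, 0, 0, 0], [0, 0, 0, 0, 0, 0]],
  ],
)

```text
time: 12.25
tool_pos: [0.4501, -0.2008, 0.1092]
tool_rot: [-0.002, 0.894, 0.447, 0.002]
contact_force: [-0.6, -0.4, -1.7]
gripper_width: 0.666
```

```bash
python3 st.py
```

```text
12.25 q [-1.13   0.415  2.002  1.197  1.889 -0.904] p [ 0.4501 -0.2008  0.1092] x [0.6001 0.7999 0.0043] y [ 0.7999 -0.6001 -0.0019] yyaw -0.6436 F [-0.58 -0.39 -1.73] M [-0.49  0.46 -0.03] w 0.666
```

Request:
send_rows(
  motion=[
    [[0, 0, -0.1, 0, 0, 0], [0, 0, 0, 0, 0, 0]],
  ],
)

```text
time: 12.42
tool_pos: [0.45, -0.2008, 0.1091]
tool_rot: [-0.002, 0.894, 0.448, 0.003]
contact_force: [-2.7, -0.0, 4.1]
gripper_width: 0.672
```

```bash
python3 st.py
```

```text
12.42 q [-1.13   0.417  2.002  1.197  1.891 -0.906] p [ 0.45   -0.2008  0.1091] x [0.5994 0.8004 0.0063] y [ 0.8004 -0.5994 -0.001 ] yyaw -0.6428 F [-2.74 -0.01  4.15] M [ 0.04 -0.09  0.24] w 0.672
```

Request:
send_rows(
  motion=[
    [[0, 0, -0.03, 0, 0, 0], [0, 0, 0, 0, 0, 0], [0, 0, 0, 0, 0, 0]],
  ],
)

```text
time: 12.67
tool_pos: [0.45, -0.2008, 0.1091]
tool_rot: [-0.002, 0.894, 0.448, 0.003]
contact_force: [-2.5, -0.7, 5.8]
gripper_width: 0.669
```

```bash
python3 st.py;  python3 - <<'E'
from h import *
c=np.array([.4501,-.2008])-.0197*np.array([.6,.8]);zb=.109-.0638
out=[]
for n,(r0,c0) in(("side",(230,240)),("top",(170,340))):
    im=np.ascontiguousarray(manip.grab_frame(n)[:,:,::-1])
    K=5; im=cv2.resize(im[r0:r0+110,c0:c0+80],None,fx=K,fy=K,interpolation=2)
    for x,y,r,z in((*c,.029,zb),(*c,.029,zb+.1),(.439,-.2166,.07,zb)):
        uv=np.array([proj(n,[x+r*np.cos(q),y+r*np.sin(q),z]) for q in np.linspace(0,6.283,60)])
        cv2.polylines(im,[np.round((uv-[c0,r0]+.5)*K).astype(int).reshape(-1,1,2)],False,(0,255,255),1)
    out.append(im)
cv2.imwrite("pics/o6.png",np.hstack(out))
E
```

```text
12.67 q [-1.13   0.417  2.001  1.197  1.891 -0.906] p [ 0.45   -0.2008  0.1091] x [0.5992 0.8005 0.0065] y [ 8.006e-01 -5.992e-01 -7.000e-04] yyaw -0.6426 F [-2.51 -0.68  5.76] M [ 0.28 -0.25  0.35] w 0.669
```

View pics/o6.png

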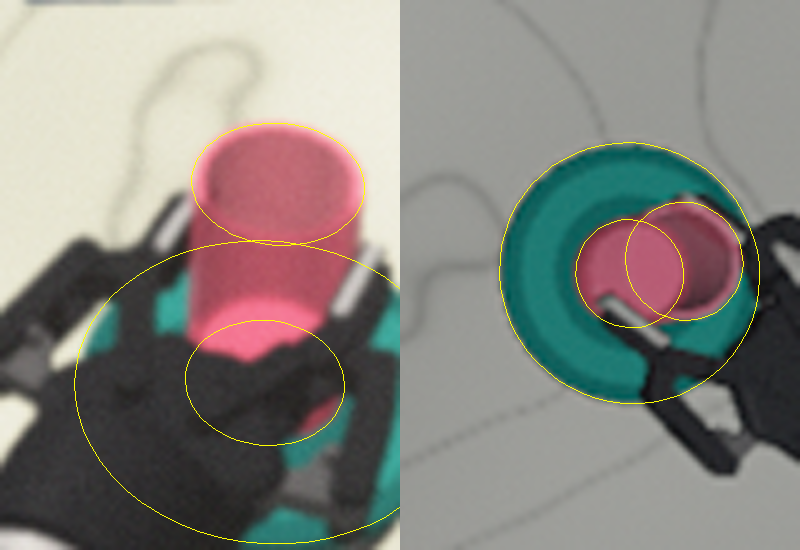

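Fz rose from about -2 to +5.8 N and the TCP stopped at z=0.109, so the glass rests on the trivet (top ≈ 0.045 m, vision said 0.041 m). The overlay shows it centred. I ease off the load and open the fingers.

Request:
send_rows(
  motion=[
    [[0, 0, 0.05, 0, 0, 0], [0, 0, 0, 0, 0, 0], [0, 0, 0, 0, 0, 0]],
  ],
)

```text
time: 13.02
tool_pos: [0.4501, -0.2008, 0.109]
tool_rot: [-0.002, 0.894, 0.447, 0.002]
contact_force: [-2.4, 0.5, 5.9]
gripper_width: 0.671
```

```bash
python3 st.py
```

```text
13.02 q [-1.13   0.416  2.002  1.197  1.89  -0.906] p [ 0.4501 -0.2008  0.109 ] x [0.5997 0.8002 0.0054] y [ 0.8002 -0.5997 -0.0012] yyaw -0.6431 F [-2.37  0.49  5.88] M [ 0.28 -0.19  0.39] w 0.671
```

Request:
send_rows(
  motion=[
    [[0, 0, 0, 0, 0, 0], [0, 0, 0, 0, 0, 0], [0, 0, 0, 0, 0, 0], [0, 0, 0, 0, 0, 0], [0, 0, 0, 0, 0, 0], [0, 0, 0, 0, 0, 0], [0, 0, 0, 0, 0, 0], [0, 0, 0, 0, 0, 0]],
  ],
  fingers=0,
)

```text
time: 13.68
tool_pos: [0.4501, -0.2007, 0.1084]
tool_rot: [-0.002, 0.894, 0.447, 0.001]
contact_force: [0.7, -0.6, 0.1]
gripper_width: 1.001
```

```bash
python3 st.py;  python3 - <<'E'
from h import *
out=[]
for n,(r0,c0) in(("side",(230,240)),("top",(170,340))):
    im=manip.grab_frame(n)[:,:,::-1]
    out.append(cv2.resize(im[r0:r0+110,c0:c0+80],None,fx=5,fy=5,interpolation=2))
cv2.imwrite("pics/o7.png",np.hstack(out))
E
```

```text
13.68 q [-1.13   0.417  2.002  1.196  1.888 -0.906] p [ 0.4501 -0.2007  0.1084] x [0.6001 0.7999 0.0041] y [ 0.7999 -0.6001 -0.002 ] yyaw -0.6437 F [ 0.73 -0.58  0.07] M [-0.4   0.31  0.01] w 1.001
```

View pics/o7.png

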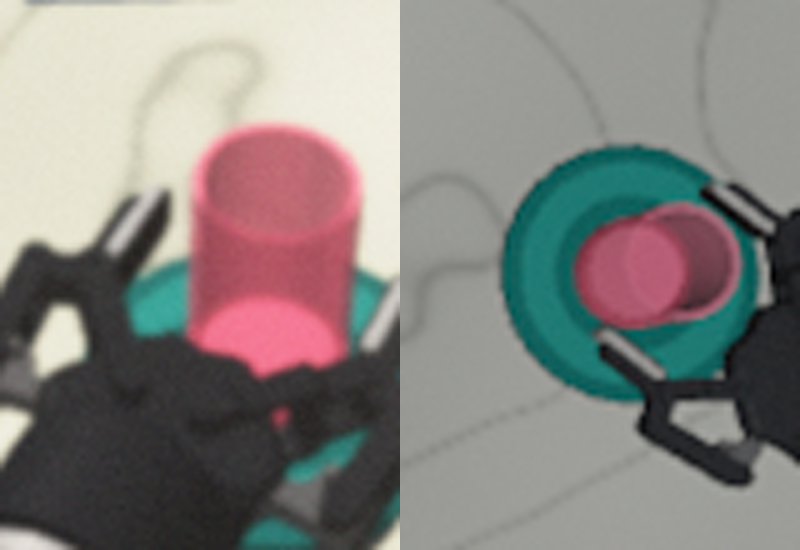

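The glass stands free, with gaps on both sides. I retreat straight back along (-0.6, -0.8).

Request:
send_rows(
  motion=[
    [[-0.3, -0.4, 0, 0, 0, 0], [-0.6, -0.8, 0, 0, 0, 0], [-0.6, -0.8, 0, 0, 0, 0], [-0.9, -1.2, 0, 0, 0, 0], [-0.9, -1.2, 0, 0, 0, 0], [-0.9, -1.2, 0, 0, 0, 0], [-0.9, -1.2, 0, 0, 0, 0], [-0.9, -1.2, 0.3, 0, 0, 0], [-0.9, -1.2, 0.5, 0, 0, 0], [-0.9, -1.2, 0.5, 0, 0, 0], [0, 0, 0, 0, 0, 0], [0, 0, 0, 0, 0, 0]],
  ],
)

```text
time: 14.78
tool_pos: [0.3718, -0.306, 0.1219]
tool_rot: [-0.001, 0.895, 0.447, 0.001]
contact_force: [-0.0, -0.5, 0.5]
gripper_width: 0.999
```

```bash
python3 st.py;  python3 - <<'E'
from h import *
from fit import pink,err
M={}
for n in("side","top"):
    im=manip.grab_frame(n); cv2.imwrite(f"pics/{n}8.png",im[:,:,::-1])
    u,v=proj(n,[.439,-.2166,.095]); M[n]=pink(im,(int(u),int(v))); print(n,M[n].sum())
A=np.linspace(0,6.283,40)
from scipy.optimize import minimize
f=lambda v:err([[v[0]+.029*np.cos(q),v[1]+.029*np.sin(q),v[2]+h] for q in A for h in(0,.1)],M)
r=minimize(f,[.439,-.2166,.045],method="Nelder-Mead",options=dict(initial_simplex=[[.439,-.2166,.045],[.446,-.2166,.045],[.439,-.21,.045],[.439,-.2166,.052]],xatol=2e-4,fatol=1e-4));print(r.x,r.fun)
E
```

```text
14.78 q [-1.334  0.475  1.874  1.048  2.044 -0.905] p [ 0.3718 -0.306   0.1219] x [0.6011 0.7991 0.003 ] y [ 7.992e-01 -6.011e-01 -5.000e-04] yyaw -0.6449 F [-0.05 -0.48  0.5 ] M [-0.38  0.25 -0.  ] w 0.999
side 1830
top 598
[ 0.43848373 -0.21448805  0.04372719] 0.18402975766215252
```

View pics/side8.png

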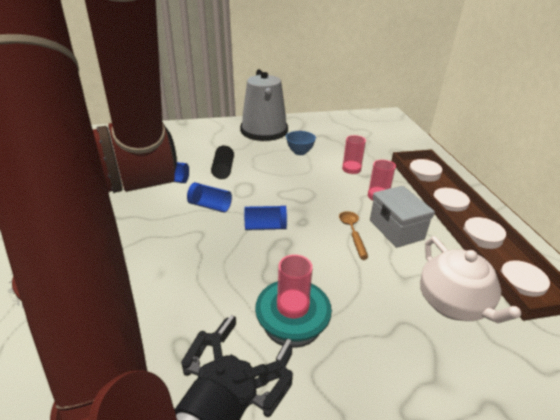

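View pics/top8.png

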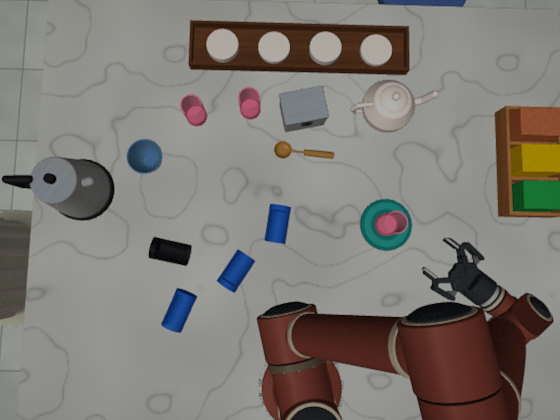

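The glass stands upright in the middle of the trivet (side pixel (294,290), top pixel (388,224)). It is about 2 mm off centre, everything else is in its place and the arm is clear. I hand the job in.

```bash
python3 -c "
from plant import manip
print(manip.job_done())"
```

```text
the job is handed in; nothing more can be done
None
```

The toppled pink glass now stands upright, mouth up, in the middle of the trivet. I handed the job in at about 15 s of the 45 s.

- **Pick-up:** I gripped the glass across its diameter on the mouth half, lifted it and turned it upright on the way to the stand.
- **Setting down:** I lowered it in 1–2 mm steps until the stand stopped it. The vertical force changed by about 8 N, to +5.8 N. The trivet top came out at about 45 mm; the cameras had suggested 41 mm. I eased off slightly before opening the fingers; the reading stayed at 5.9 N until they opened, then fell to about 0.
- **Last checks:** A fit to both pictures put the glass about 2 mm from the trivet centre, with its base at about 44 mm. In the final pictures the teapot, other glasses, tin, spoon, sugar bowl and look-alikes were unmoved, and the gripper was about 11 cm from the glass.
- **Disagreement:** The 4 mm difference between the felt and seen trivet heights is the only mismatch I found.

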